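# Lay the frozen cartons flat on the thawing plate

## Task

Two frozen cartons have been left standing on end at one side of the aluminium thawing plate. With gentle fingertip pushes tip each one over towards the free part of the plate, so that both lie flat on their broad front faces, wholly inside the drip groove. Do not lift the cartons, and leave the bottle, bowl and can where they are.

Things in the scene. Friction and masses are not known exactly. Their poses are not given: they have to be found in the camera images.
- plate: Fixed aluminium thawing plate, 265 mm (own x) by 325 mm (own y), 12 mm thick. Origin: centre of its underside, on the table; z up. A drip groove 9 mm wide, 3 mm deep runs round it 11 mm in from its edges; the flat field inside measures 225 (x) by 285 mm (y). The cartons stand side by side near its -x edge, which of them on the left varies; the +x side of the field is free.
- big: Larger frozen carton, loose, rigid, 0.45 kg +-30 %: 40 mm thick (own x), 96 mm wide (y), 150 mm tall (z). Origin: centre of its underside as it stands, z up; x out of its broad labelled front, towards the free field, within 7 degrees of the plate's x. A light push high on its back tips it over its front foot edge; past 16 degrees it falls. Pushed close to its foot (lowest 20 mm) it slides.
- big_foot_left (a point): Lower +y corner of the big carton's front face as it stands.
- big_foot_right (a point): Lower -y corner of the big carton's front face as it stands.
- big_head_left (a point): Upper +y corner of the big carton's front face as it stands.
- big_head_right (a point): Upper -y corner of the big carton's front face as it stands.
- big_heel (a point): Middle of the big carton's rear lower edge as it stands.
- small: Smaller frozen carton, loose, rigid, 0.27 kg +-30 %: 34 mm thick (own x), 84 mm wide (y), 120 mm tall (z). Origin: centre of its underside as it stands, z up; x out of its broad labelled front, towards the free field, within 7 degrees of the plate's x. A light push high on its back tips it over its front foot edge; past 16 degrees it falls. Pushed close to its foot (lowest 20 mm) it slides.
- small_foot_left (a point): Lower +y corner of the small carton's front face as it stands.
- small_foot_right (a point): Lower -y corner of the small carton's front face as it stands.
- small_head_left (a point): Upper +y corner of the small carton's front face as it stands.
- small_head_right (a point): Upper -y corner of the small carton's front face as it stands.
- small_heel (a point): Middle of the small carton's rear lower edge as it stands.
- sauce: Bystander: amber sauce bottle standing on the table at one side of the plate, 60 mm across, 150 mm tall; origin at the centre of its underside.
- bowl: Bystander: white bowl on the table at the plate's other side, 116 mm across, 55 mm tall; origin at the centre of its underside.
- can: Bystander: plain drinks can standing on the table nearer the robot, to the right, 66 mm across, 115 mm tall; origin at the centre of its underside.
Mind the look-alikes: they are no part of the job. What is shaped like the big but yellow is not meant.

How it is judged:
By the outcome, as a careful person would: the job done as asked, in the order asked, and still so for the second after the job is handed in, with the robot touching nothing.
It also fails if it takes over 48 s, if anything falls off the work surface, if the arm or the gripper's body presses on something with over 40 N, if the wrist force passes 120 N, or if a joint passes its speed limit or range.

## Robot

A 6-joint arm with a two-finger parallel gripper is mounted at the origin on the work surface. World frame = base frame: x ahead of the robot, y to its left, z up, the work surface at z = 0. Lengths are in mm, angles in degrees, forces in N, time in s.
With the tool pointing down it reaches from about 350 to 850 mm from the base axis. Payload 8.1 kg.
Tool frame: the origin (TCP) lies midway between the tips of the shut fingers; the grasp point (between the pads) lies 19 mm behind it (r.tcp_to_grasp is the distance from the TCP to the grasp point, in mm); z points along the fingers, y is the direction in which the jaws open and shut (so a half turn about z gives the same grasp; the last joint's range is limited). The gripper opens to 85 mm and grips with 20 to 120 N. Pads are 22 mm wide; open, the fingers measure 114 mm over their backs; the gripper's body (76 mm by 85 mm) begins 54 mm behind the grasp point. The pads swing forward as they close: fully open they stand 13 mm farther back than shut.
Start: joints at [63.461, 7.471, 85.268, -0, 87.261, -4.893], TCP at [221.305, 557.7, 231.292] pointing down, gripper open.
Joint ranges: [-169.43, 169.43], [-51.17, 129.36], [1.28, 143.12], [-76.62, 256.62], [0, 156.53], [-152.29, 152.29]. Speed limits (degrees/s): [136.94, 136.94, 159.86, 180, 180, 180].

## Interface

Orientations are given as [roll, pitch, yaw] about the fixed x, y, z axes, in that order (R = Rz(yaw) Ry(pitch) Rx(roll)).
In Python, from bench import r gives the robot as it stands.
- The arm moves only by the tool jog_arm, never from a script. Its argument "targets" is a list of rows, each a list of 7 numbers: the shift along the tool's x, y, z in m, then the turn, a rotation vector about the tool's x, y, z in rad, then the closure, from 0 (fully open) to 1 (shut). In form: [[dx, dy, dz, wx, wy, wz, claw], ...]. A call has 1 to 5 rows; each row is the pose to reach, as a shift and turn from the pose commanded when the call began, along the tool's axes at that moment; what a row does not reach only later rows make up. A row lasts 1/12 s, in which the tool goes at most 41.7 mm and 7.16 degrees, less where a joint would pass 70% of its speed; a pose out of reach is approached as far as the arm can. A call with a gripper value outside its range is refused whole. The fingers move at their own pace and stop on an object; "newtons" is the grip in N (left out, the last holds). Time passes only in rows, so rows that repeat a pose let the fingers close. It gives the time, the measured TCP pose, the force and the opening at its end, in the units of the state.
- r.sense(): the state, without advancing time (a new reading comes with each control period).
- r.snapshot(name): name is "scene" or "top"; returns a dict with "pixels" (384x512x3 uint8, red, green, blue), "fx", "fy", "cx", "cy" (pixels), "dist" ([k1, k2, p1, p2, k3] as OpenCV has them; the pictures are not rectified), "origin" and "attitude" of the camera in the world. Camera axes: x right, y down, z forward; pixel columns grow to the right and rows downward; lengths in mm; the calibration is good to about 2 mm. A picture is of the moment at which its call begins. There is no depth.
- r.hand_in(): hands the job in, once; it reports no verdict.
The state is a dict: "time": time; "joint_pos": joint angles; "qd": joint speeds; "joint_efforts": joint torques, N m; "tool_pos": TCP position; "tcp_rot": TCP orientation; "ft_force": force on the tool from outside, world axes, zero at the start; "wrist_torque": the same for the moment, N m; "finger_gap": finger opening in mm.
Only numpy, scipy, OpenCV 4.12 (cv2) and the standard library are available. Lean on these libraries where they do the work, as an engineer would, in place of code of your own. Each camera call takes 0.05 s, during which the arm holds its last target.

## Working session

There is one attempt and no reset: what is moved stays moved. The work goes in short steps, Python scripts to look and compute and a tool call to move; the robot and the scene stay as the last step left them, time stands still between calls to the robot, and variables do not carry over. Pictures are saved under pics/ and viewed, and the job is handed in when it is done.

Besides the shell and the picture viewer there is one more tool, called as name(argument=value, ...) on one line, values as JSON. jog_arm: Moves the arm, as the interface text tells. Its arguments: {"type":"object","properties":{"targets":{"type":"array","items":{"type":"array","items":{"type":"number"}}},"newtons":{"type":"number"}},"required":["targets"]}

```bash
mkdir -p pics; ls; cat > h.py <<'E'
import cv2,numpy as np
from bench import r
def snap(n,f):
    s=r.snapshot(n); cv2.imwrite('pics/'+f,cv2.resize(s['pixels'][:,:,::-1],None,fx=1.5,fy=1.5,interpolation=cv2.INTER_CUBIC)); 
    import pickle; pickle.dump(s,open('pics/'+f+'.pkl','wb')); return s
E
python3 - <<'E'
from h import *
for n in('scene','top'):
    s=snap(n,n+'0.png'); print({k:v for k,v in s.items() if k!='pixels'})
print(r.sense())
E
```

```text
pics
{'fx': 394.55069149641247, 'fy': 394.55069149641247, 'cx': 258.40805389397286, 'cy': 200.44449897578423, 'dist': array([-0.02133098,  0.        ,  0.        ,  0.        ,  0.        ]), 'origin': array([1007.23192014, -221.806475  ,  848.73761242]), 'attitude': array([-141.1582801 ,    0.2687704 ,   66.76479591])}
{'fx': 443.99401474847, 'fy': 443.99401474847, 'cx': 255.50325070104, 'cy': 189.03120514702582, 'dist': array([-0.04110564,  0.        ,  0.        ,  0.        ,  0.        ]), 'origin': array([ 247.31525256,  -13.25618495, 1121.91114988]), 'attitude': array([-1.66029689e+02, -8.55143804e-02, -8.82358391e+01])}
{'time': 0.1, 'joint_pos': array([ 6.34597824e+01,  7.51215664e+00,  8.53245161e+01, -5.14441345e-05,
        8.72626288e+01, -4.89555572e+00]), 'qd': array([-0.01808838, -0.09637504, -0.23621987, -0.0133164 , -0.06923389,
        0.01571519]), 'joint_efforts': array([ 1.85690107e-03, -5.70961940e+01, -5.01937580e+01, -2.37501226e-04,
        8.31503829e-03,  8.18088006e-05]), 'tool_pos': array([221.08300722, 557.23083565, 230.32085333]), 'tcp_rot': array([-1.79901056e+02, -8.42316231e-03,  1.58355333e+02]), 'ft_force': array([ 0.23686051, -0.30172559, -0.08509378]), 'wrist_torque': array([-0.03627982,  0.02529036,  0.0053056 ]), 'finger_gap': 85.57068106830694}
```

View pics/scene0.png

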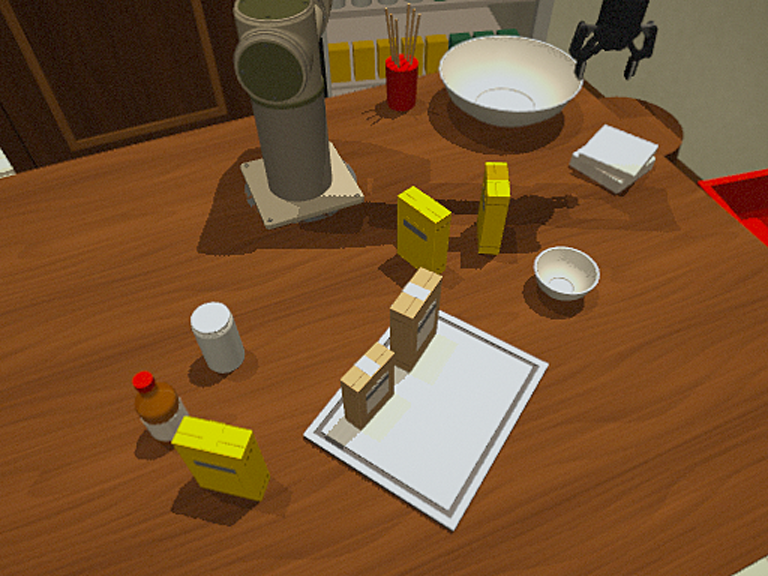

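View pics/top0.png

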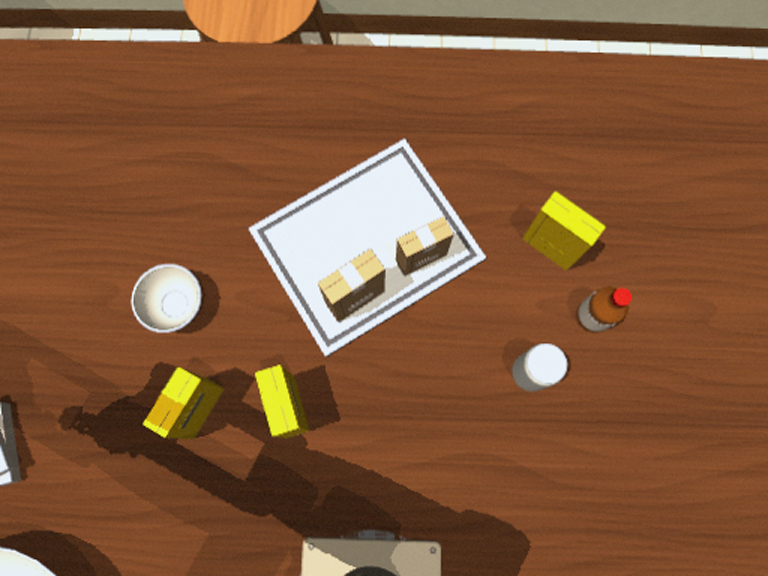

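```bash
python3 - <<'E'
import pickle,cv2
for n,(x0,y0,w,h) in(('scene',(200,170,170,185)),('top',(160,88,170,155))):
    p=pickle.load(open(f'pics/{n}0.png.pkl','rb'))['pixels'][y0:y0+h,x0:x0+w,::-1]
    k=3.2 if n=='scene' else 3.8
    k=3 if n=='scene' else 3
    p=cv2.resize(p,None,fx=4 if n=='top' else 3,fy=4 if n=='top' else 3,interpolation=cv2.INTER_CUBIC)[:600]
    cv2.imwrite(f'pics/{n}0z.png',p); print(p.shape)
E
```

```text
(555, 510, 3)
(600, 680, 3)
```

View pics/scene0z.png

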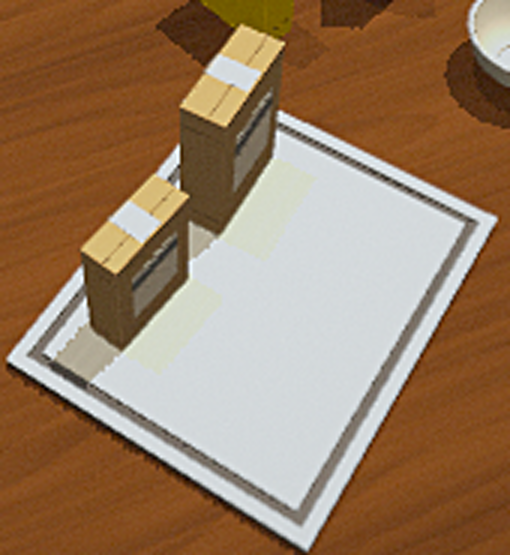

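View pics/top0z.png

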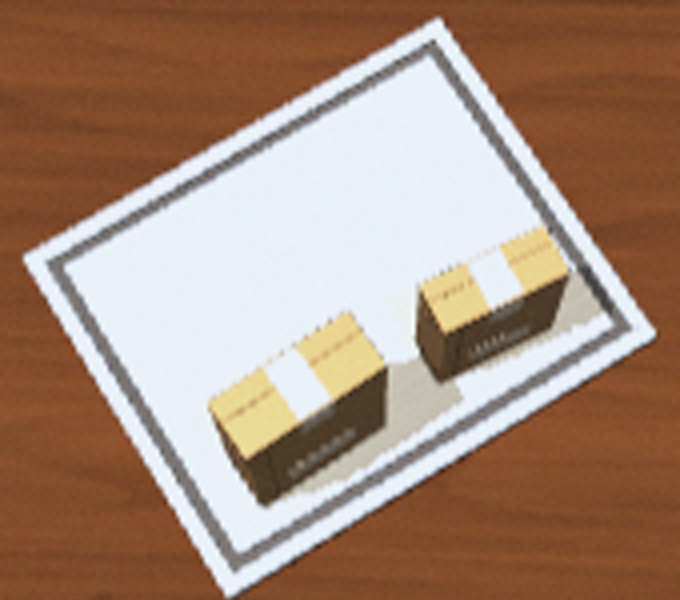

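```bash
cat > fit.py <<'E'
import pickle,cv2,numpy as np
from scipy.spatial.transform import Rotation as R
from scipy.optimize import least_squares
def proj(s,P):
    Rw=R.from_euler('xyz',s['attitude'],degrees=True).as_matrix()
    Rc=Rw.T; t=-Rc@s['origin']
    K=np.array([[s['fx'],0,s['cx']],[0,s['fy'],s['cy']],[0,0,1]])
    return cv2.projectPoints(np.array(P,float),cv2.Rodrigues(Rc)[0],t,K,s['dist'])[0][:,0]
def place(v,P,z):
    c,s_=np.cos(v[2]),np.sin(v[2]); P=np.array(P,float)
    return np.c_[v[0]+c*P[:,0]-s_*P[:,1],v[1]+s_*P[:,0]+c*P[:,1],P[:,2]+z]
def fit(sets,z,v0):
    f=lambda v:np.concatenate([(proj(s,place(v,P,z))-uv).ravel() for s,P,uv in sets])
    o=least_squares(f,v0,loss='soft_l1'); return o.x,f(o.x)
E
cat > fit0.py <<'E'
from fit import *
S=pickle.load(open('pics/scene0.png.pkl','rb'));T=pickle.load(open('pics/top0.png.pkl','rb'))
st=lambda L:(np.array(L,float)+.5)/3-.5+[200,170]
tt=lambda L:(np.array(L,float)+.5)/4-.5+[160,88]
a,b=132.5,162.5
pl,e=fit([(T,[[a,b,12],[a,-b,12],[-a,-b,12],[-a,b,12]],tt([[24,257],[440,17],[656,335],[228,598]])),
 (S,[[a,b,12],[a,-b,12],[-a,-b,12]],st([[497,218],[311,552],[8,360]]))],0,[550,0,.5])
print('plate',pl,np.degrees(pl[2]),e.round(1))
def box(d,w,h,top,sc):
    C={'rl':(-d/2,w/2),'rr':(-d/2,-w/2),'fl':(d/2,w/2),'fr':(d/2,-w/2)}
    P=lambda D:[[*C[k[:2]],h if k[2]=='t' else 0] for k in D]
    v,e=fit([(T,P(top),tt(list(top.values()))),(S,P(sc),st(list(sc.values())))],12,[500,0,.5])
    c,s=np.cos(pl[2]),np.sin(pl[2]);d_=v[:2]-pl[:2]
    print(v,np.degrees(v[2]),'in plate',c*d_[0]+s*d_[1],-s*d_[0]+c*d_[1],np.degrees(v[2]-pl[2]),e.round(1))
    return v
big=box(40,96,150,dict(rlt=(246,459),flt=(208,400),frt=(348,310),rrt=(386,365),rlb=(265,507)),dict(rrt=(181,107),frt=(224,125),flt=(284,43),rlt=(240,25),frb=(218,236)))
small=box(34,84,120,dict(flt=(417,285),frt=(546,228),rrt=(570,270),rlt=(445,332),rlb=(440,382)),dict(rrt=(83,250),frt=(124,275),flt=(189,195),rlt=(155,177),frb=(122,349),flb=(188,275)))
E
python3 fit0.py
```

```text
plate [5.97439174e+02 2.56149686e+01 5.89628650e-01] 33.78323313060861 [-0.3 -0.1 -0.3 -0.1  0.3 -0.5  0.1 -0.4  0.3 -0.2 -0.6 -0.6 -0.2 -0. ]
[497.71376966  40.26832963   0.62771046] 35.96516000202259 in plate -74.73845669659946 67.63165246664649 2.1819268714139812 [ 0.2 -0.  -0.1  0.2  0.6 -0.4  1.  -0.  -0.3  0.5 -1.  -0.5  0.4  0.8
  0.7 -0.4  0.2 -0.9  0.7  0.3]
[573.05575141 -69.87293469 -37.18689991] -2130.6524181268637 in plate -73.36249352341329 -65.80604477008426 -2164.4356512574723 [ 0.2 -0.2 -0.6 -1.7  0.4 -0.   0.   0.4 -0.3  1.  -0.8 -0.3 -2.  -0.1
  0.7 -0.2 -0.3 -2.   0.9  1.5  0.7  0.9]
```

```bash
python3 - <<'E'
from fit import *
T=pickle.load(open('pics/top0.png.pkl','rb'))
K=np.array([[T['fx'],0,T['cx']],[0,T['fy'],T['cy']],[0,0,1]])
uv=np.array([[255,370],[280,364],[305,430],[272,436],[180,367],[143,432]],float)/1.5
n=cv2.undistortPoints(uv[:,None],K,T['dist'])[:,0]
d=np.c_[n,np.ones(len(n))]@R.from_euler('xyz',T['attitude'],degrees=True).as_matrix().T
print((T['origin']+d*((150-T['origin'][2])/d[:,2])[:,None]).round())
big=np.array([497.7,40.3]);yb=np.radians(35.97);sm=np.array([573.06,-69.87]);ys=np.radians(29.35)
for c,y,t in((big,yb,40),(sm,ys,34)):
    for back in(60,11):print(back,c-(t/2+back)*np.array([np.cos(y),np.sin(y)]))
E
```

```text
[[353. 176. 150.]
 [363. 140. 150.]
 [270.  98. 150.]
 [260. 145. 150.]
 [354. 286. 150.]
 [259. 330. 150.]]
60 [432.95402823  -6.68892571]
11 [472.61093594  22.09179129]
60 [ 505.94357573 -107.61103328]
11 [548.65402754 -83.5940121 ]
```

jog_arm(targets=[[-0.405, -0.4465, 0, 0, 0, 2.136, 1], [-0.405, -0.4465, 0, 0, 0, 2.136, 1], [-0.405, -0.4465, 0, 0, 0, 2.136, 1], [-0.405, -0.4465, 0, 0, 0, 2.136, 1], [-0.405, -0.4465, 0, 0, 0, 2.136, 1]])

```text
time: 0.52
tool_pos: [294.4, 360.7, 230.6]
tcp_rot: [-179.9, 0.0, 122.2]
ft_force: [2.0, -0.1, 0.1]
finger_gap: 25.5
```

```bash
cat > go.py <<'E'
import sys,numpy as np
from bench import r
from scipy.spatial.transform import Rotation as R
def go(x,y,z,yaw):
    s=r.sense(); A=R.from_euler('xyz',s['tcp_rot'],degrees=True); B=R.from_euler('xyz',[180,0,yaw],degrees=True)
    d=A.inv().apply(np.array([x,y,z])-s['tool_pos'])/1000
    print(s['time'],s['tool_pos'].round(1),s['tcp_rot'].round(1),s['finger_gap'].round(1),'F',s['ft_force'].round(1)); print('shift',d.round(4),'turn',(A.inv()*B).as_rotvec().round(4))
go(*map(float,sys.argv[1:]))
E
python3 go.py 433 -7 231 36
```

```text
Traceback (most recent call last):
  File "go.py", line 8, in <module>
    go(*map(float,sys.argv[1:]))
    ~~^^^^^^^^^^^^^^^^^^^^^^^^^^
  File "go.py", line 7, in go
    print(s['time'],s['tool_pos'].round(1),s['tcp_rot'].round(1),s['finger_gap'].round(1),'F',s['ft_force'].round(1)); print('shift',d.round(4),'turn',(A.inv()*B).as_rotvec().round(4))
                                                                 ^^^^^^^^^^^^^^^^^^^^^
AttributeError: 'float' object has no attribute 'round'
```

```bash
sed -i "s/s\['finger_gap'\].round(1)/round(s['finger_gap'],1)/" go.py; python3 go.py 433 -7 231 36
```

```text
0.5167 [294.4 360.7 230.6] [-179.9    0.   122.2] 25.5 F [ 2.  -0.1  0.1]
shift [-3.85e-01 -7.89e-02 -2.00e-04] turn [-5.000e-04  1.000e-03  1.505e+00]
```

jog_arm(targets=[[-0.385, -0.079, 0, 0, 0, 1.505, 1], [-0.385, -0.079, 0, 0, 0, 1.505, 1], [-0.385, -0.079, 0, 0, 0, 1.505, 1], [-0.385, -0.079, 0, 0, 0, 1.505, 1], [-0.385, -0.079, 0, 0, 0, 1.505, 1]])

```text
time: 0.93
tool_pos: [368.9, 166.2, 231.1]
tcp_rot: [180.0, -0.0, 86.4]
ft_force: [1.1, -0.2, -0.7]
finger_gap: 0.1
```

```bash
python3 go.py 433 -7 231 36
```

```text
0.9333 [368.9 166.2 231.1] [180.   -0.   86.4] 0.1 F [ 1.1 -0.2 -0.7]
shift [-1.688e-01  7.480e-02  1.000e-04] turn [ 1.000e-04 -1.000e-04  8.798e-01]
```

jog_arm(targets=[[-0.169, 0.075, 0, 0, 0, 0.88, 1], [-0.169, 0.075, 0, 0, 0, 0.88, 1], [-0.169, 0.075, 0, 0, 0, 0.88, 1], [-0.169, 0.075, 0, 0, 0, 0.88, 1], [-0.169, 0.075, 0, 0, 0, 0.88, 1]])

```text
time: 1.35
tool_pos: [434.8, -9.2, 231.0]
tcp_rot: [179.9, 0.1, 50.4]
ft_force: [0.3, -0.2, -0.6]
finger_gap: 0.0
```

```bash
python3 go.py 433 -7 145 36
```

```text
1.35 [434.8  -9.2 231. ] [1.799e+02 1.000e-01 5.040e+01] 0.0 F [ 0.3 -0.2 -0.6]
shift [ 0.0006 -0.0029  0.086 ] turn [0.0012 0.001  0.2514]
```

jog_arm(targets=[[0, -0.003, 0.03, 0, 0, 0.125, 1], [0, -0.003, 0.06, 0, 0, 0.251, 1], [0, -0.003, 0.086, 0, 0, 0.251, 1], [0, -0.003, 0.086, 0, 0, 0.251, 1], [0, -0.003, 0.086, 0, 0, 0.251, 1]])

```text
time: 1.77
tool_pos: [430.4, -2.9, 144.0]
tcp_rot: [-179.8, 0.2, 36.6]
ft_force: [-0.6, -0.6, 0.9]
finger_gap: 0.3
```

```bash
python3 go.py 472 22 145 36; python3 -c "
from h import *
snap('scene','s1.png');snap('top','t1.png')"
```

```text
1.7667 [430.4  -2.9 144. ] [-179.8    0.2   36.6] 0.3 F [-0.6 -0.6  0.9]
shift [ 0.0483  0.0048 -0.0011] turn [-0.0028  0.003   0.0103]
```

View pics/s1.png

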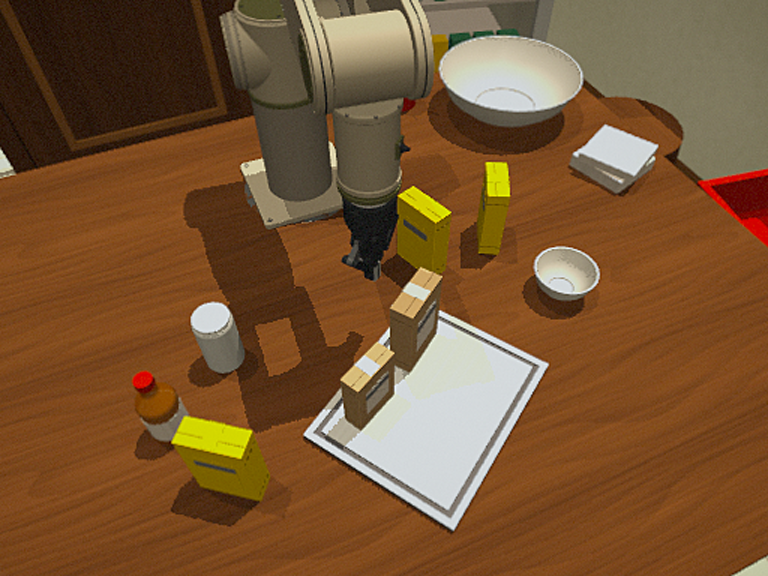

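The gripper is behind the big carton, with its fingertips at about (365,268) and nothing touching it. I'll approach slowly.

jog_arm(targets=[[0.012, 0.004, 0, 0, 0, 0, 1], [0.024, 0.004, 0, 0, 0, 0, 1], [0.034, 0.004, 0, 0, 0, 0, 1], [0.04, 0.004, 0, 0, 0, 0, 1], [0.043, 0.004, 0, 0, 0, 0, 1]])

```text
time: 2.28
tool_pos: [470.1, 19.9, 146.6]
tcp_rot: [179.9, -0.1, 36.6]
ft_force: [-1.2, 0.0, 0.3]
finger_gap: -0.2
```

```bash
python3 go.py 472 22 145 36
```

```text
2.2833 [470.1  19.9 146.6] [ 1.799e+02 -1.000e-01  3.660e+01] -0.2 F [-1.2  0.   0.3]
shift [ 0.0027 -0.0005  0.0016] turn [ 0.0012 -0.0015  0.0106]
```

jog_arm(targets=[[0.004, 0, 0, 0, 0, 0, 1], [0.008, 0, 0, 0, 0, 0, 1], [0.012, 0, 0, 0, 0, 0, 1], [0.016, 0, 0, 0, 0, 0, 1], [0.02, 0, 0, 0, 0, 0, 1]])

```text
time: 2.7
tool_pos: [485.1, 31.4, 145.3]
tcp_rot: [180.0, 0.0, 36.5]
ft_force: [0.8, 0.8, 0.0]
finger_gap: -0.1
```

```bash
python3 go.py 472 22 145 36; python3 -c "
from h import *
snap('scene','s2.png')"
```

```text
2.7 [485.1  31.4 145.3] [180.    0.   36.5] -0.1 F [0.8 0.8 0. ]
shift [-0.0161 -0.0003  0.0003] turn [0.     0.0001 0.0094]
```

View pics/s2.png

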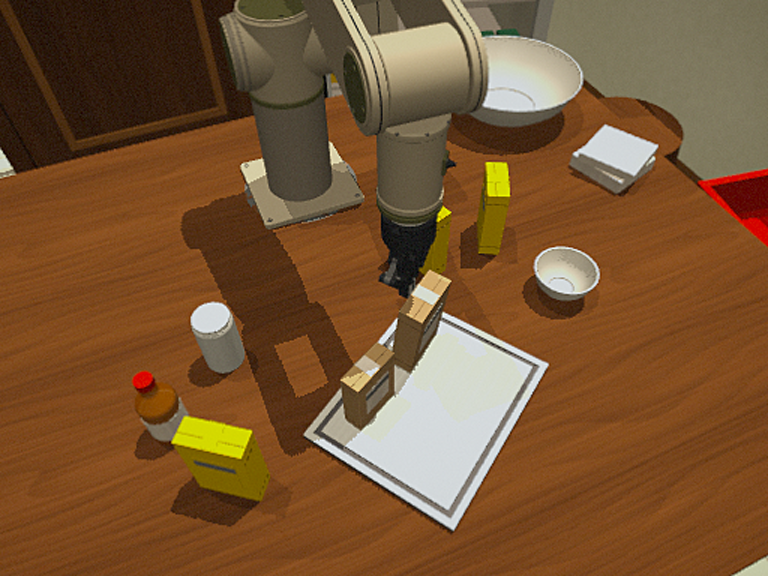

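The big carton is leaning forward: its top edge has moved to about (430,275) and its foot has stayed put. I'll keep pushing.

jog_arm(targets=[[0.004, 0, 0, 0, 0, 0, 1], [0.008, 0, 0, 0, 0, 0, 1], [0.012, 0, 0, 0, 0, 0, 1], [0.016, 0, 0, 0, 0, 0, 1], [0.02, 0, 0, 0, 0, 0, 1]])

```text
time: 3.17
tool_pos: [501.3, 43.4, 145.3]
tcp_rot: [180.0, -0.0, 36.5]
ft_force: [1.0, -0.4, 0.1]
finger_gap: 0.3
```

jog_arm(targets=[[0.003, 0, 0, 0, 0, 0, 1], [0.006, 0, 0, 0, 0, 0, 1], [0.009, 0, 0, 0, 0, 0, 1], [0.009, 0, 0, 0, 0, 0, 1], [0.009, 0, 0, 0, 0, 0, 1]])

```text
time: 3.58
tool_pos: [508.2, 48.6, 145.2]
tcp_rot: [-180.0, 0.0, 36.6]
ft_force: [-0.2, 0.1, 0.5]
finger_gap: -0.2
```

```bash
python3 go.py 472 22 145 36; python3 -c "
from h import *
snap('scene','s3.png')"
```

```text
3.5833 [508.2  48.6 145.2] [-180.     0.    36.6] -0.2 F [-0.2  0.1  0.5]
shift [-0.0449 -0.0002  0.0003] turn [-0.0001  0.0001  0.0097]
```

View pics/s3.png

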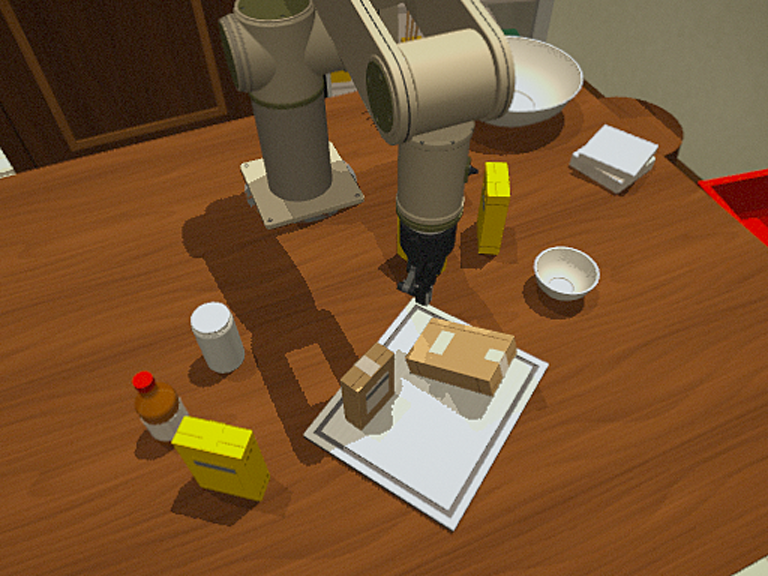

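The big carton lies flat at about (462,357), inside the groove. Next I'll go to the small one.

```bash
python3 go.py 470 15 165 36;python3 go.py 503 -109 165 29.4
```

```text
3.6333 [508.1  48.6 145.3] [-180.     0.    36.5] 0.0 F [-0.4 -0.5 -1.2]
shift [-0.0506  0.0042 -0.0197] turn [-0.0001  0.0002  0.0096]
3.6333 [508.1  48.6 145.3] [-180.     0.    36.5] 0.0 F [-0.4 -0.5 -1.2]
shift [-0.098   0.1235 -0.0197] turn [-1.000e-04  2.000e-04  1.248e-01]
```

jog_arm(targets=[[-0.03, 0.003, -0.02, 0, 0, 0, 1], [-0.051, 0.02, -0.02, 0, 0, 0, 1], [-0.07, 0.055, -0.02, 0, 0, 0.06, 1], [-0.085, 0.09, -0.02, 0, 0, 0.125, 1], [-0.098, 0.1235, -0.02, 0, 0, 0.125, 1]])

```text
time: 4.05
tool_pos: [502.8, -110.9, 165.8]
tcp_rot: [179.9, -0.0, 29.2]
ft_force: [0.8, 0.7, -0.3]
finger_gap: -0.3
```

```bash
python3 go.py 503 -109 117 29.4
```

```text
4.05 [ 502.8 -110.9  165.8] [179.9  -0.   29.2] -0.3 F [ 0.8  0.7 -0.3]
shift [ 0.0011 -0.0016  0.0488] turn [ 0.0009 -0.0006 -0.0042]
```

jog_arm(targets=[[0, 0, 0.02, 0, 0, 0, 1], [0, 0, 0.04, 0, 0, 0, 1], [0, 0, 0.049, 0, 0, 0, 1], [0, 0, 0.049, 0, 0, 0, 1], [0, 0, 0.049, 0, 0, 0, 1]])

```text
time: 4.47
tool_pos: [502.5, -108.6, 116.1]
tcp_rot: [-179.9, 0.1, 29.4]
ft_force: [0.1, 0.3, 0.1]
finger_gap: 0.4
```

```bash
python3 go.py 548 -84 117 29.4;  python3 -c "
from h import *
snap('scene','s4.png');snap('top','t4.png')"
```

```text
4.4667 [ 502.5 -108.6  116.1] [-1.799e+02  1.000e-01  2.940e+01] 0.4 F [0.1 0.3 0.1]
shift [ 0.0518  0.0009 -0.001 ] turn [-0.001   0.0009  0.0001]
```

View pics/t4.png

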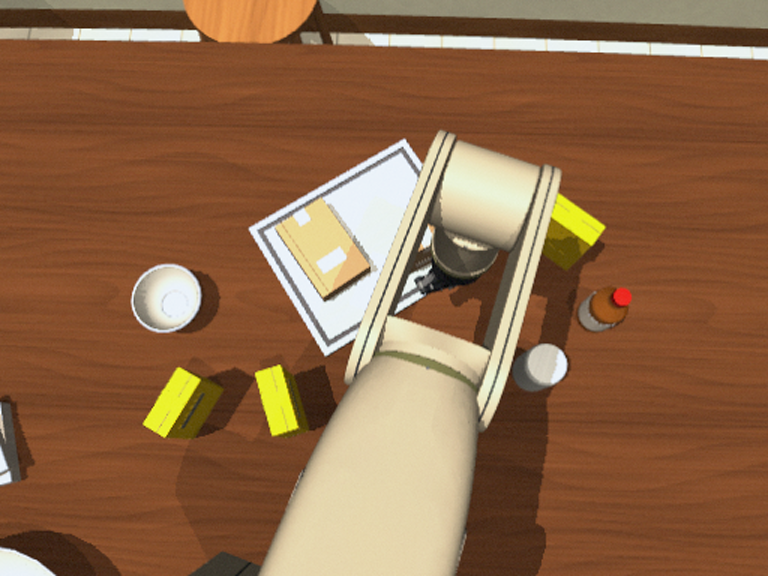

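View pics/s4.png

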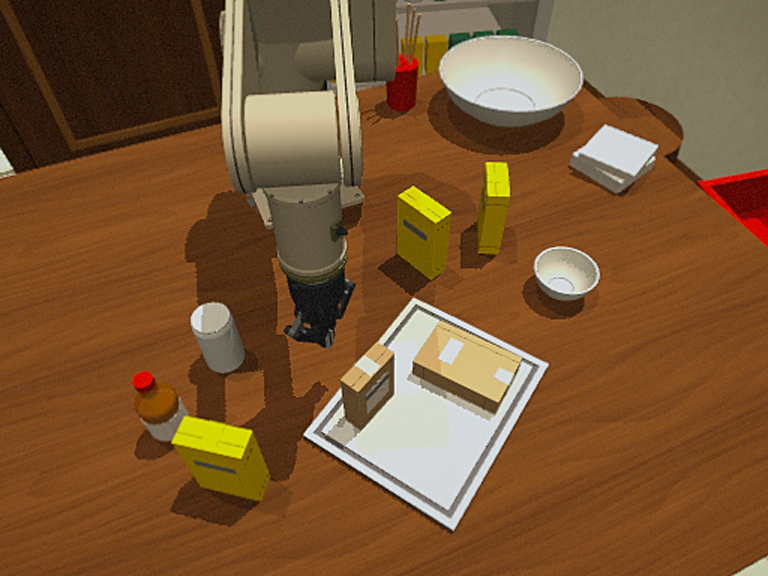

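The big carton has now settled flat, with its free corner at (490,412) in the scene view. It is close to the +x groove, so I'll measure it afterwards. The gripper is at (315,335), clear behind the small carton.

jog_arm(targets=[[0.012, 0.001, 0, 0, 0, 0, 1], [0.024, 0.001, 0, 0, 0, 0, 1], [0.036, 0.001, 0, 0, 0, 0, 1], [0.044, 0.001, 0, 0, 0, 0, 1], [0.048, 0.001, 0, 0, 0, 0, 1]])

```text
time: 4.98
tool_pos: [546.8, -85.7, 117.6]
tcp_rot: [179.9, -0.1, 29.4]
ft_force: [0.4, 0.7, 0.3]
finger_gap: -0.0
```

```bash
python3 go.py 548 -84 117 29.4
```

```text
4.9833 [546.8 -85.7 117.6] [ 1.799e+02 -1.000e-01  2.940e+01] -0.0 F [0.4 0.7 0.3]
shift [ 0.0019 -0.0009  0.0006] turn [ 0.0014 -0.0017  0.0008]
```

jog_arm(targets=[[0.004, 0, 0, 0, 0, 0, 1], [0.008, 0, 0, 0, 0, 0, 1], [0.012, 0, 0, 0, 0, 0, 1], [0.015, 0, 0, 0, 0, 0, 1], [0.018, 0, 0, 0, 0, 0, 1]])

```text
time: 5.4
tool_pos: [561.1, -77.5, 116.3]
tcp_rot: [-180.0, 0.0, 29.4]
ft_force: [0.2, 0.4, 0.4]
finger_gap: 0.0
```

jog_arm(targets=[[0.003, 0, 0, 0, 0, 0, 1], [0.006, 0, 0, 0, 0, 0, 1], [0.009, 0, 0, 0, 0, 0, 1], [0.012, 0, 0, 0, 0, 0, 1], [0.015, 0, 0, 0, 0, 0, 1]])

```text
time: 5.82
tool_pos: [574.3, -70.0, 116.3]
tcp_rot: [-180.0, 0.0, 29.4]
ft_force: [-0.0, 0.3, 0.4]
finger_gap: 0.1
```

jog_arm(targets=[[0.002, 0, 0, 0, 0, 0, 1], [0.004, 0, 0, 0, 0, 0, 1], [0.004, 0, 0, 0, 0, 0, 1], [0.004, 0, 0, 0, 0, 0, 1], [0.004, 0, 0, 0, 0, 0, 1]])

```text
time: 6.23
tool_pos: [577.4, -68.2, 116.2]
tcp_rot: [-180.0, 0.0, 29.4]
ft_force: [1.0, -0.1, 0.5]
finger_gap: -0.2
```

```bash
python3 go.py 548 -84 117 29.4;python3 -c "
from h import *
snap('scene','s5.png')"
```

```text
6.2333 [577.4 -68.2 116.2] [-180.     0.    29.4] -0.2 F [ 1.  -0.1  0.5]
shift [-0.0334 -0.0007 -0.0008] turn [-0.0001  0.0001 -0.0004]
```

View pics/s5.png

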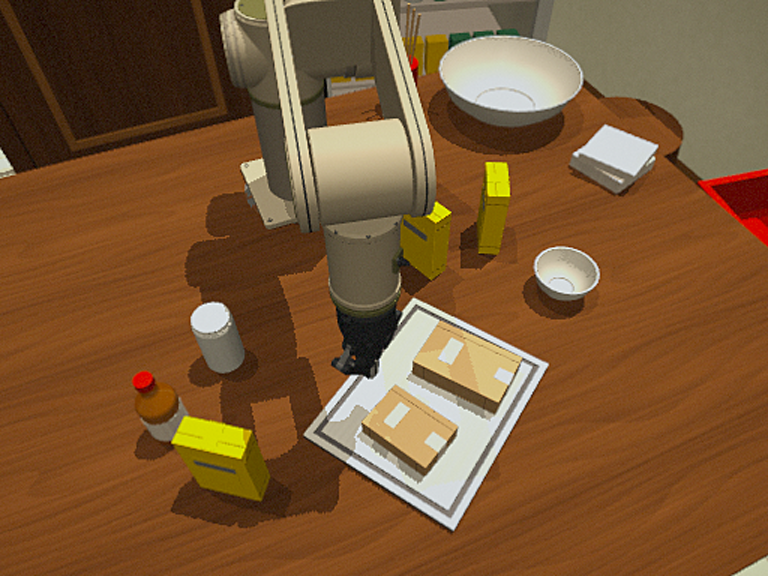

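Both lie flat: the small one is at about (410,428) and the big one at (467,367). I'll raise and retract the arm, then measure both.

jog_arm(targets=[[-0.04, 0, -0.02, 0, 0, 0, 1], [-0.08, 0, -0.04, 0, 0, 0, 1], [-0.12, 0, -0.06, 0, 0, 0, 1], [-0.15, 0, -0.08, 0, 0, 0, 1], [-0.17, 0, -0.1, 0, 0, 0, 1]])

```text
time: 6.7
tool_pos: [426.7, -152.5, 216.7]
tcp_rot: [-180.0, 0.1, 29.3]
ft_force: [-0.5, -0.5, -0.1]
finger_gap: -0.2
```

```bash
python3 -c "
from h import *
snap('scene','s6.png');snap('top','t6.png')
import pickle
for n,(x0,y0,w,h),k in(('s6',(200,185,170,175),4),('t6',(160,88,170,155),4)):
    p=pickle.load(open(f'pics/{n}.png.pkl','rb'))['pixels'][y0:y0+h,x0:x0+w,::-1]
    p=cv2.resize(p,None,fx=k,fy=k,interpolation=cv2.INTER_CUBIC)[:600]
    cv2.imwrite(f'pics/{n}z.png',p)
print(r.sense()['tool_pos'])"
```

```text
[ 429.06350363 -154.13813917  220.78781066]
```

View pics/s6z.png

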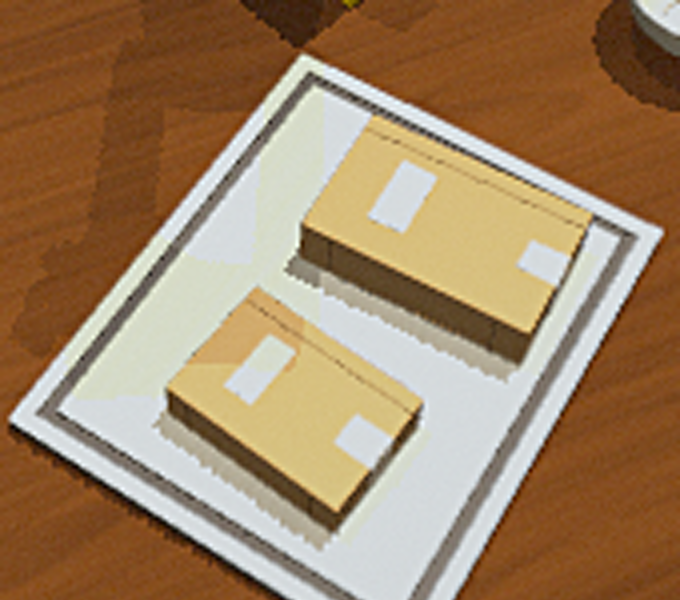

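View pics/t6z.png

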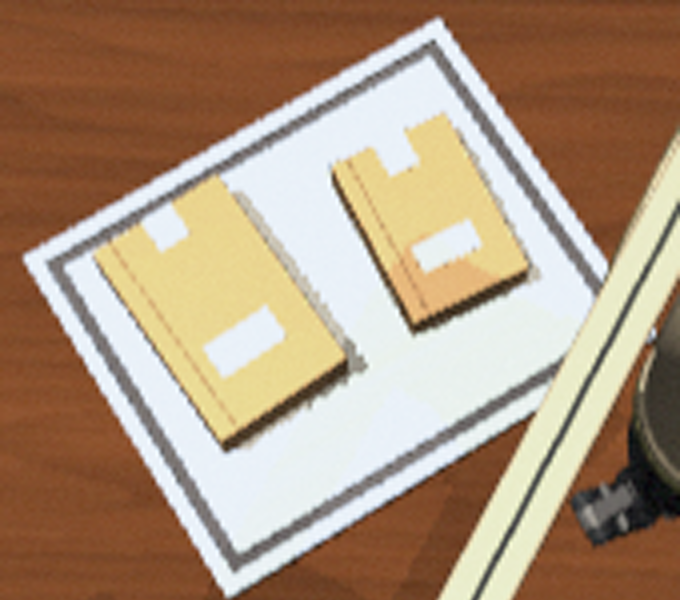

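```bash
cat > fit1.py <<'E'
from fit import *
S=pickle.load(open('pics/s6.png.pkl','rb'));T=pickle.load(open('pics/t6.png.pkl','rb'))
st=lambda L:(np.array(L,float)+.5)/4-.5+[200,185]
tt=lambda L:(np.array(L,float)+.5)/4-.5+[160,88]
pl=np.array([597.44,25.61,.58963]);c,s=np.cos(pl[2]),np.sin(pl[2])
def box(l,w,h,top,sc,bot):
    x,y=l/2,w/2
    v,e=fit([(T,[[x,y,h],[x,-y,h],[-x,-y,h],[-x,y,h]],tt(top)),(S,[[-x,y,h],[x,y,h],[x,-y,h],[-x,-y,h],[x,-y,0]],st(sc+[bot]))],12,[600,30,.59])
    print(v,e.round(1))
    P=place(v,[[x,y,0],[x,-y,0],[-x,-y,0],[-x,y,0]],0)[:,:2]-pl[:2]
    print(np.c_[c*P[:,0]+s*P[:,1],-s*P[:,0]+c*P[:,1]].round(1),np.degrees(v[2]-pl[2]))
box(150,96,40,[(94,255),(216,175),(347,352),(225,443)],[(372,115),(592,213),(533,333),(301,228)],(522,366))
box(120,84,34,[(331,165),(446,113),(528,270),(413,322)],[(258,287),(421,408),(340,515),(167,393)],(333,537))
E
python3 fit1.py
```

```text
[576.4844008   97.90555244   6.93759794] [-0.6 -0.2  0.1 -1.   1.2  0.4  0.1 -0.5 -0.3 -0.4  0.5 -0.7 -0.1  0.1
 -0.3 -0.6  0.2  0.2]
[[ 94.5 124.5]
 [100.7  28.7]
 [-49.   19. ]
 [-55.2 114.8]] 363.71177143658576
[643.00366282 -32.82104025 -30.92806947] [-0.  -0.8  0.2 -1.1  0.9 -1.1  0.1 -0.2 -0.1 -0.6  1.4 -1.8 -0.8 -0.4
 -0.5 -1.8  0.3  0.3]
[[  69.3  -38.2]
 [  60.8 -121.8]
 [ -58.6 -109.6]
 [ -50.   -26. ]] -1805.831159864401
```

View pics/s6.png

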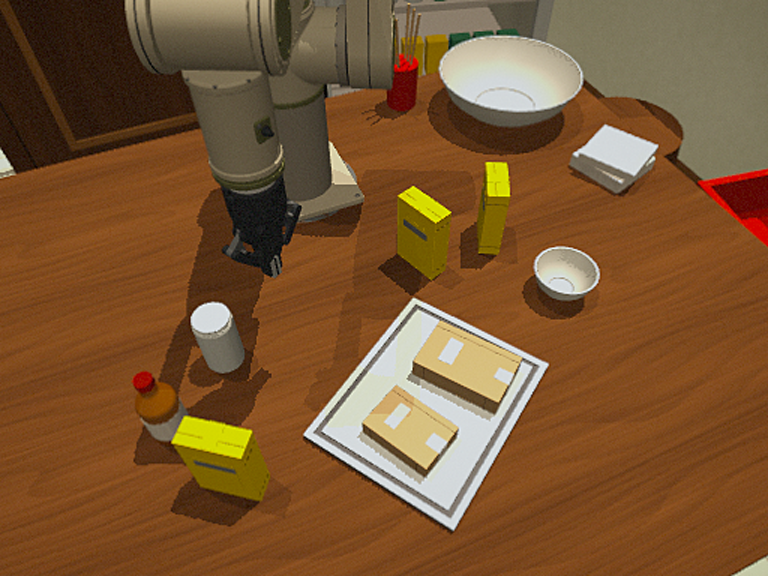

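Both cartons are inside the 112.5 × 142.5 mm half-field, with at least 11 mm to spare. The bystanders haven't moved and the arm is clear.

```bash
python3 -c "
from bench import r
s=r.sense();print(s['time'],s['qd'].round(2));print(r.hand_in())"
```

```text
6.8 [ 2.5   4.09  0.63  1.33 -4.17  2.9 ]
the job is handed in; nothing more can be done
None
```

Both cartons were tipped over and lie flat on their front faces, wholly inside the drip groove. I pushed the big one first, then the small one, with shut fingertips high on the back. The wrist force reading stayed within about 2 N throughout, and the job was handed in at 6.8 s.

I fitted the final positions from both cameras, with picture residuals of up to about 2 px. In plate coordinates:

| Carton | x (mm) | y (mm) | Turned from plate's x |
|---|---|---|---|
| Big | −55 to 101 | 19 to 125 | about 4° |
| Small | −59 to 69 | −122 to −26 | about −6° |
| Field limit | ±112.5 | ±142.5 | |

- **Clearance:** the tightest is about 12 mm, from the big carton to the +x groove. The two cartons do not touch each other.
- **Other objects:** the bottle, bowl, can and yellow cartons look unmoved by eye in the last pictures; I did not measure them.
- **Arm:** it was raised and clear of everything, but at hand-in it was still settling from its retreat, at about 4°/s or less.

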